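# Cover the filter and set the dust extractor

### The arm

A 7-joint arm with a two-finger parallel gripper is mounted at the origin on the work surface. World frame = base frame: x ahead of the robot, y to its left, z up, the work surface at z = 0. Lengths are in mm, angles in rad, forces in N, time in s.
With the tool pointing down it reaches from about 350 to 900 mm from the base axis. Payload 7.2 kg.
Tool frame: the origin (TCP) lies on the front face of the gripper's body, between the roots of the fingers; the fingertips stand 80 mm ahead of it and the grasp point (between the pads) lies 61 mm ahead of it; z points along the fingers, y is the line along which they close (so a half turn about z gives the same grasp; the last joint's range is limited). The gripper opens to 88 mm and grips with 3 to 60 N. Pads are 20 mm wide; open, the fingers measure 115 mm over their backs; the gripper's body (75 mm by 178 mm) begins 61 mm behind the grasp point.
Start: joints at [-1.187, 0.411, -0.013, 1.596, 0.006, 1.134, -0.082], TCP at [272.875, 562.286, 302.653] pointing down, gripper open.
Joint ranges: [-2.95, 2.95], [-0.29, 1.99], [-1.47, 1.44], [0.14, 2.54], [-1.03, 4.17], [0.13, 1.85], [-2.86, 2.86]. Speed limits (rad/s): [2.39, 2.39, 3.01, 3.01, 3.14, 3.14, 3.14].

### API

Orientations are given as a unit quaternion [w, x, y, z].
In Python, from rig import manip gives the robot as it stands.
- The arm moves only by the tool play_rows, never from a script. Its argument "motion" is a list of rows, each an object with "offset": the shift along the tool's x, y, z each as a share of 0.2 m, from -1 to 1, a list of three; "turn": the turn, a rotation vector about the tool's x, y, z each as a share of pi/2 rad, from -1 to 1, a list of three; "grip": the closure, from -1 (fully open) to 1 (shut). In form: [{"offset": [x, y, z], "turn": [wx, wy, wz], "grip": grip}, ...]. A call has 1 to 12 rows; each row shifts and turns the commanded pose from where the row before left it, along the tool's axes as they then stand; what a row does not reach is not made up. A row lasts 1/8 s, in which the tool goes at most 62.5 mm and 10.7 degrees, less where a joint would pass 70% of its speed; a pose out of reach is approached as far as the arm can. A call with a number of a shift or a turn outside -1 to 1 is refused whole. A call with a gripper value outside its range is refused whole. The fingers move at their own pace and stop on an object; "force" is the grip in N (left out, the last holds). Time passes only in rows, so rows that do not move let the fingers close. It gives the time, the measured TCP pose, the force, the opening and the grip force at its end, in the units of the state.
- manip.observe(): the state, without advancing time (a new reading comes with each control period).
- manip.get_image(name): name is "side" or "top" or "wrist"; returns the picture (400x640x3 uint8, red, green, blue); there is no depth.
- manip.camera_params(name): a dict with "intrinsics" (3x3 intrinsics, pixels), "pose" (4x4, takes a point from camera to world coordinates). Camera axes: x right, y up, looking along -z (the intrinsics and any distortion apply to the point x, -y, -z); pixel columns grow to the right and rows downward; lengths in mm; the calibration is good to about 2 mm. A picture is of the moment at which its call begins: read the wrist's pose just before it. camera_params takes no time and is no camera call; for the wrist camera it gives the pose at the moment of the call.
- manip.sign_off(): hands the job in; it is judged then, once.
The state is a dict: "t": time; "qpos": joint angles; "qvel": joint speeds; "effort": joint torques, N m; "eef_pos": TCP position; "ee_rot": TCP orientation; "ft_force": force on the tool from outside, world axes, zero at the start; "wrist_torque": the same for the moment, N m; "grip_width": finger opening in mm; "gripper_force": force on a finger pad.
Only numpy, scipy, OpenCV 4.12 (cv2) and the standard library are available. Lean on these libraries where they do the work, as an engineer would, in place of code of your own. Each camera call takes 0.05 s, during which the arm holds its last target. There are 200 camera calls.

### The job

Get the bench dust extractor ready: first lay the long slotted cover over its open filter bay and press it down so that it lies level and flush with the housing, then turn the big selector knob until its pointer clicks in at the round mark. Do not knock over the glue bottle or the spray can, and leave the short spare cover on its board.

Things in the scene. Friction and masses are not known exactly. Their poses are not given: they have to be found in the camera images.
- cover: the long cover: flat slotted aluminium plate, 140 x 64 x 8 mm, 0.18 kg, lying flat on the plywood board beside the extractor. Origin: centre of its underside; x along its 140 mm length, y across its 64 mm width, z up. It fits either way round.
- short_cover: spare cover of the same make but only 95 x 64 x 8 mm, also flat on the board; not for this bay, leave it on the board. Origin: centre of its underside; x along its length.
- extractor: grey bench dust extractor, fixed, 320 mm (x) x 150 mm (y) x 85 mm high, selector knob on the half towards its own -x end, filter bay on the other, 60 mm pipe stub on its +x end. Its deck is 85 mm above the origin (centre of its underside, on the table).
- bay (a point): centre of the filter bay (146 mm along x, 68 mm along y) at the level of the end ledges on which the cover rests: 77 mm above the table, 8 mm below the deck, so the seated cover is flush. Axes as the extractor's. Each long side has a finger notch, 84 mm wide about the middle, open to the housing's side and 17 mm deeper than the ledges, so fingers holding the cover's long edges go down with it.
- selector (a joint): the selector's angle in rad: 0 at the first mark, growing clockwise seen from above. Five clicks 40 deg apart: 0, 0.698, 1.396, 2.094 (the round mark) and 2.793; end stops just past the first and last. About 0.1 N m moves it over a click; let go, it centres itself in the nearest one.
- selector_grip (a point): point on the selector knob's upright axis, 32 mm above the deck, where to grip. The knob is a 72 mm disc, its top 9 mm above the deck, with an upright bar grip on it 66 mm long, 15 mm thick, from 9 to 36 mm above the deck. x points along the bar to its nosed end with the white line (the pointer), z up.
- round_mark (a point): centre of the round mark (17 mm disc) on the deck beside the knob, 49.5 mm from its axis; the other four marks are bars.
- board: fixed plywood board, 340 (x) x 330 (y) x 6 mm, on which the covers lie. Origin: centre of its underside.
- glue_bottle: standing white glue bottle, 62 mm across, 180 mm high. Origin: centre of its underside.
- spray_can: standing spray can, 58 mm across, 170 mm high. Origin: centre of its underside.
- screw_box: small box of screws, 55 x 85 x 45 mm high, on the board. Origin: centre of its underside.
- tape_measure: tape measure, 75 x 40 x 68 mm high, by the extractor. Origin: centre of its underside.
Not all that is in view belongs to the job. Leave any blue or red look-alike of the cover alone.

How it is judged (in metres and radians):
On the way, in this order (a step that is already met when the one before it is completed fails the run):
1. the long cover lies flush in the filter bay, let go (z of cover in the frame of bay between -0.0025 and 0.002 m and horizontal distance between cover and bay below 0.006 m and angle between the z axis of cover and the z axis of bay, either way round below 0.03 rad and angle between the x axis of cover and the x axis of bay, either way round below 0.12 rad and contact force between cover and the fingers below 0.2 N), for 0.3 s.
2. the selector stands at the round mark (value of joint selector between 1.95 and 2.24 rad), for 0.2 s.
At the end, for the whole second after the job is handed in: The long cover lies at rest in the filter bay, let go, within 6 mm of the bay's centre, flush (within 2 mm up, 2.5 mm down) and level (within 0.03 rad), its length along the bay (within 0.12 rad); the selector rests within 0.145 rad of the round mark (2.094 rad) (all of step 1 and all of step 2 and linear speed of cover below 0.02 m/s and velocity of joint selector between -0.1 and 0.1 rad/s); the robot touches nothing.
It fails at once if the glue bottle is knocked over (angle between glue_bottle's own z axis and vertical above 0.5 rad).
It fails at once if the spray can is knocked over (angle between spray_can's own z axis and vertical above 0.5 rad).
It fails at once if the short spare cover is taken off its board (z of short_cover in the frame of board above 0.06 m or x of short_cover in the frame of board above 0.2 m or x of short_cover in the frame of board below -0.2 m or y of short_cover in the frame of board above 0.2 m or y of short_cover in the frame of board below -0.2 m).
It also fails if it takes over 72 s, if anything falls off the work surface, if the arm or the gripper's body presses on something with over 40 N, if the wrist force passes 120 N, or if a joint passes its speed limit or range.

## Working session

There is one attempt and no reset: what is moved stays moved. The work goes in short steps, Python scripts to look and compute and a tool call to move; the robot and the scene stay as the last step left them, time stands still between calls to the robot, and variables do not carry over. Pictures are saved under pics/ and viewed, at most 10 in all, crops included, and the job is handed in when it is done.

Besides the shell and the picture viewer there is one more tool, called after "Call:" by a JSON object that holds its "method" and its "body", one argument or row to a line. play_rows: Moves the arm, as the interface text tells. Its arguments: {"type":"object","properties":{"motion":{"type":"array"},"force":{"type":"number"}},"required":["motion"]}

```bash
ls; mkdir -p pics
python3 - <<'E'
from rig import manip
import cv2
s=manip.observe();print({k:(v if not hasattr(v,'round') else v) for k,v in s.items()})
for n in("top","side","wrist"):
    p=manip.camera_params(n);print(n,p)
    cv2.imwrite(f"pics/{n}0.png",manip.get_image(n)[:,:,::-1])
E
```

```text
pics
{'t': 0.0, 'qpos': array([-1.18721181,  0.41188921, -0.01268567,  1.5970319 ,  0.00563486,
        1.13427232, -0.08219583]), 'qvel': array([ 0.00173615,  0.00083159,  0.00089004,  0.00099599,  0.00208591,
       -0.00185679, -0.00091927]), 'effort': array([ 8.90979827e-04, -5.87965643e+01,  6.41365182e-01, -2.91067582e+01,
       -5.39875659e-02,  1.86133379e-02,  1.70984031e-04]), 'eef_pos': array([272.74784791, 561.93927759, 301.82074849]), 'ee_rot': array([-1.00067949e-04,  2.23966543e-01,  9.74596519e-01, -7.76280900e-04]), 'ft_force': array([-0.52240363,  0.251022  ,  0.28943419]), 'wrist_torque': array([ 0.04913191,  0.05169203, -0.03225052]), 'gripper_force': 0.0, 'grip_width': 87.6456508848287}
top {'intrinsics': array([[371.00979549,   0.        , 319.68240624],
       [  0.        , 371.00979549, 197.01278275],
       [  0.        ,   0.        ,   1.        ]]), 'pose': array([[ 2.96707776e-02,  9.74374472e-01, -2.22966439e-01,
         2.43815240e+02],
       [-9.99540033e-01,  3.03228005e-02, -4.99480186e-04,
         1.94145799e+01],
       [ 6.27428609e-03,  2.22
[... 492 characters left out ...]
],
       [-7.70482834e-03,  8.54878987e-01,  5.18770232e-01,
         6.88611816e+02],
       [ 0.00000000e+00,  0.00000000e+00,  0.00000000e+00,
         1.00000000e+00]])}
wrist {'intrinsics': array([[327.37280759,   0.        , 319.41417899],
       [  0.        , 327.37280759, 194.75801124],
       [  0.        ,   0.        ,   1.        ]]), 'pose': array([[ 4.37506335e-01, -8.60868074e-01, -2.59796779e-01,
         2.01323885e+02],
       [ 8.99213924e-01,  4.18337535e-01,  1.28093814e-01,
         5.96730624e+02],
       [-1.58913079e-03, -2.89654736e-01,  9.57129881e-01,
         3.83810090e+02],
       [ 0.00000000e+00,  0.00000000e+00,  0.00000000e+00,
         1.00000000e+00]])}
```

View pics/top0.png

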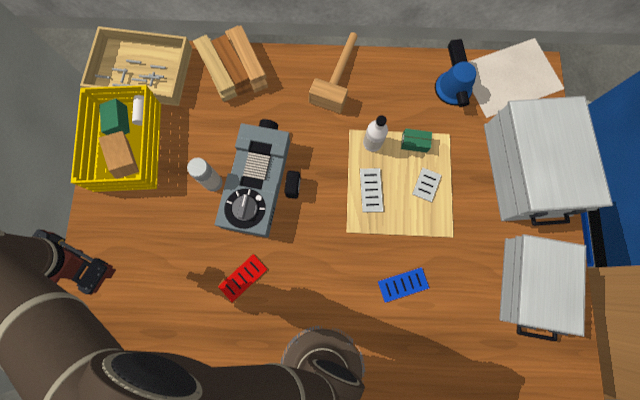

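View pics/side0.png

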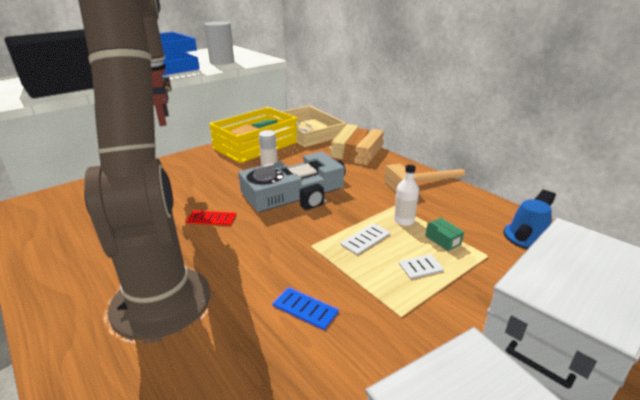

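Top view: the extractor runs from about (270,125) to (245,235), with its knob at (245,206) and its bay at (258,165). The long cover is at (371,190), the short one at (427,185), the bottle at (376,133), the can at (203,172) and the tape measure at (292,183). The side view agrees with this.

```bash
cat > h.py <<'E'
import numpy as np, cv2
from rig import manip
from scipy.spatial.transform import Rotation as R
def ray(p,uv):
    K=p["intrinsics"];T=p["pose"]
    d=np.linalg.inv(K)@np.array([uv[0],uv[1],1.]);d=T[:3,:3]@np.array([d[0],-d[1],-d[2]])
    return T[:3,3],d
def onz(p,uv,z):
    o,d=ray(p,uv);return o+d*(z-o[2])/d[2]
def tri(p1,u1,p2,u2):
    A=np.zeros((3,3));b=np.zeros(3)
    for p,u in((p1,u1),(p2,u2)):
        o,d=ray(p,u);d=d/np.linalg.norm(d);M=np.eye(3)-np.outer(d,d);A+=M;b+=M@o
    return np.linalg.solve(A,b)
def rot(s=None):
    q=(s or manip.observe())["ee_rot"];return R.from_quat([q[1],q[2],q[3],q[0]])
def snap(n,f):
    p=manip.camera_params(n);im=manip.get_image(n)[:,:,::-1].copy();cv2.imwrite("pics/"+f,im)
    return p,im
E
python3 - <<'E'
from h import *
np.set_printoptions(precision=1,suppress=True)
p=manip.camera_params("top")
for n,uv,z in[("knob",(245,206),110),("bay",(258,165),77),("cover",(371.5,190),14),("short",(427,185),14),("cantop",(198,166),170),("tape",(292,183),68),("bottletop",(381,120),180),("deck -x end L",(219,226),85),("deck -x end R",(268,234),85),("deck+xL",(246,124),85),("deck+xR",(291,131),85)]:
    print(n,onz(p,uv,z))
im=cv2.imread("pics/top0.png")
cv2.imwrite("pics/top_crop.png",cv2.resize(im[110:250,180:310],None,fx=4.2,fy=4.2,interpolation=cv2.INTER_CUBIC))
w=manip.camera_params("wrist");T=w["pose"];s=manip.observe();r=rot(s)
print("cam in tool",r.inv().apply(T[:3,3]-s["eef_pos"]),"look in tool",r.inv().apply(-T[:3,2]),"right",r.inv().apply(T[:3,0]))
print(r.as_matrix())
E
```

```text
knob [447.1 230.7 110. ]
bay [580.1 207.9  77. ]
cover [ 529.4 -141.7   14. ]
short [ 551.  -316.5   14. ]
cantop [542.7 355.  170. ]
tape [529.9 104.1  68. ]
bottletop [ 689.8 -144.8  180. ]
deck -x end L [391.4 305.8  85. ]
deck -x end R [372.7 164.2  85. ]
deck+xL [707.3 251.8  85. ]
deck+xR [688.9 113.4  85. ]
cam in tool [ 79.4  -0.  -81.9] look in tool [-0.3 -0.   1. ] right [-0.  1.  0.]
[[-0.9  0.4 -0. ]
 [ 0.4  0.9 -0. ]
 [-0.  -0.  -1. ]]
```

View pics/top_crop.png

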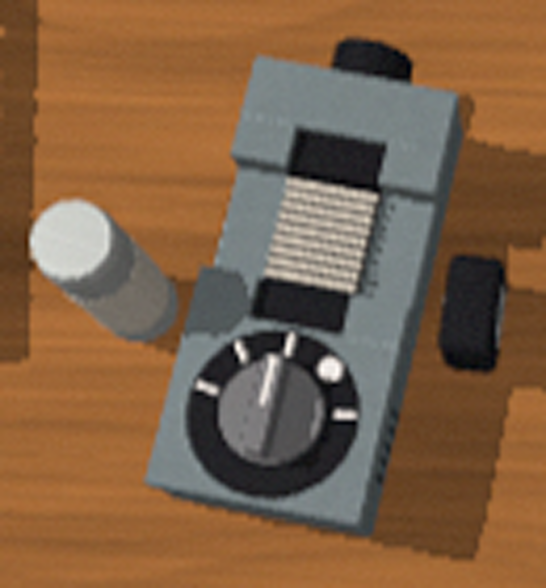

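The knob pointer stands near the third mark. The round mark is the next one clockwise, at crop (330,370), and the bay is centred near crop (318,228). I'll move the wrist camera over the extractor to measure it.

Call:
{"method": "play_rows", "body": {
  "motion": [
    {"offset": [0,0,-0.1],"turn": [0,0,-0.091],"grip": -1},
    {"offset": [0,0,-0.04],"turn": [0,0,-0.091],"grip": -1},
    {"offset": [-0.19,-0.19,0],"turn": [0,0,0],"grip": -1},
    {"offset": [-0.19,-0.19,0],"turn": [0,0,0],"grip": -1},
    {"offset": [-0.19,-0.19,0],"turn": [0,0,0],"grip": -1},
    {"offset": [-0.19,-0.19,0],"turn": [0,0,0],"grip": -1},
    {"offset": [-0.19,-0.19,0],"turn": [0,0,0],"grip": -1},
    {"offset": [-0.19,-0.19,0],"turn": [0,0,0],"grip": -1},
    {"offset": [-0.19,-0.19,0],"turn": [0,0,0],"grip": -1},
    {"offset": [-0.19,-0.19,0],"turn": [0,0,0],"grip": -1},
    {"offset": [0,0,0],"turn": [0,0,0],"grip": -1},
    {"offset": [0,0,0],"turn": [0,0,0],"grip": -1}
  ]
}}

```text
t: 1.65
eef_pos: [522.1, 212.8, 330.4]
ee_rot: [-0.0, 0.083, 0.997, 0.0]
ft_force: [0.5, 0.2, 0.4]
grip_width: 87.9
gripper_force: 0.0
```

Run:
```python
from h import *
import pickle
p,im=snap("wrist","w1.png");s=manip.observe();pickle.dump(p,open("w1.pkl","wb"))
print(s["eef_pos"],s["ee_rot"],s["t"])
```

```text
[521.72062504 213.49977113 330.39064851] [-4.55970802e-04  8.20584825e-02  9.96627388e-01  2.18180926e-04] 1.7
```

View pics/w1.png

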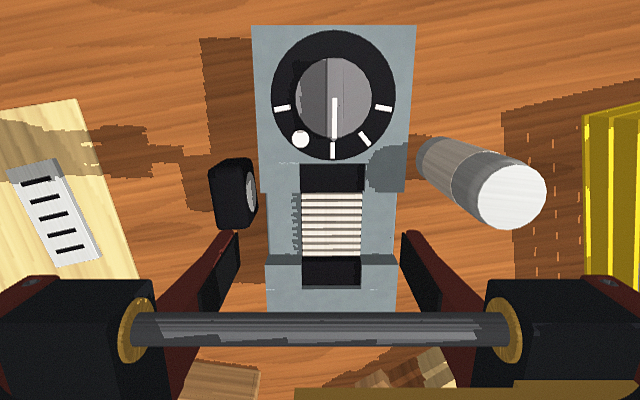

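The wrist view shows the pointer on the third mark (332,148), the round mark at (301,140) and the bay dark ends at rows about 163–192 and 257–288, columns 301–366. Next I'll extract these features precisely.

Run:
```python
from h import *
import pickle
np.set_printoptions(precision=1,suppress=True,linewidth=150)
p=pickle.load(open("w1.pkl","rb"));im=cv2.imread("pics/w1.png");g=cv2.cvtColor(im,cv2.COLOR_BGR2GRAY)
m=np.zeros_like(g);m[95:163,268:397]=255
m=cv2.bitwise_and(m,(g>200).astype(np.uint8)*255)
n,l,st,c=cv2.connectedComponentsWithStats(m)
P=[]
for i in range(1,n):
    if st[i,4]>15:
        q=onz(p,c[i],85);P.append(q[:2]);print(c[i],st[i],q)
# profiles
for x in(320,332,345): print("col",x,[int(v) for v in g[155:200,x]],"|",[int(v) for v in g[250:296,x]])
for y in(175,183,270,278): print("row",y,[int(v) for v in g[y,290:312]],"|",[int(v) for v in g[y,352:375]])
for y in(45,60,150,210): print("deckrow",y,[int(v) for v in g[y,244:275]],"|",[int(v) for v in g[y,385:422]])
print("col330 top",g[18:32,300])
```

```text
[334.  117.5] [332  98   5  40 200] [465.9 236.5  85. ]
[281.4 107.9] [274 105  17   7  75] [448.5 187.7  85. ]
[383.2 107.5] [375 104  17   8  79] [464.4 284.8  85. ]
[300.1 138.9] [292 131  17  16 212] [480.8 200.   85. ]
[364.4 138.3] [359 131  12  15  74] [490.8 263.1  85. ]
[332.5 149.5] [331 142   4  16  64] [496.6 230.2  85. ]
col 320 [32, 29, 28, 14, 106, 154, 159, 164, 110, 39, 24, 27, 30, 33, 32, 35, 27, 27, 27, 30, 27, 26, 28, 30, 28, 30, 29, 28, 28, 31, 29, 29, 27, 29, 34, 28, 19, 56, 112, 183, 239, 241, 245, 225, 75] | [111, 175, 238, 242, 250, 185, 61, 2, 13, 15, 8, 16, 24, 29, 29, 30, 29, 31, 29, 24, 24, 35, 29, 28, 28, 26, 32, 29, 28, 26, 27, 24, 28, 26, 24, 53, 73, 77, 62, 147, 156, 152, 147, 147, 148, 147]
col 332 [251, 253, 255, 181, 21, 66, 148, 163, 111, 40, 23, 33, 32, 28, 30, 34, 31, 34, 27, 29, 32, 30, 31, 27, 31, 30, 30, 29, 31, 32, 31, 30, 26, 28, 30, 25, 22, 57, 117, 178, 236, 238, 242, 217, 71] | [115, 170, 237, 238, 251, 148, 20, 5, 14, 14, 17, 26, 27, 29, 26, 30, 32, 24, 25, 29, 26, 30, 27, 32, 29, 28, 31, 20, 28, 29, 23, 29, 27, 26, 15, 49, 75, 78, 68, 
[... 1971 characters left out ...]
50 [91, 89, 92, 90, 94, 90, 90, 94, 92, 90, 93, 88, 87, 89, 161, 154, 151, 152, 150, 149, 153, 151, 154, 153, 151, 152, 154, 148, 150, 149, 150] | [94, 94, 97, 97, 96, 96, 93, 93, 98, 97, 93, 96, 96, 98, 95, 98, 95, 99, 95, 99, 98, 100, 92, 89, 90, 90, 89, 89, 88, 90, 88, 86, 87, 96, 102, 97, 98]
deckrow 210 [34, 30, 30, 25, 23, 17, 54, 188, 173, 179, 28, 4, 9, 25, 83, 82, 78, 78, 78, 79, 78, 76, 73, 116, 139, 149, 147, 151, 151, 147, 148] | [151, 151, 149, 148, 150, 151, 152, 153, 152, 157, 166, 113, 131, 131, 135, 141, 138, 142, 143, 140, 144, 142, 141, 139, 140, 141, 139, 139, 138, 140, 136, 138, 139, 141, 140, 144, 143]
col330 top [123 123 123 124 122 118 116 147 157 152 148 155 156 154]
```

Run:
```python
from h import *
import pickle
from scipy.optimize import least_squares
np.set_printoptions(precision=2,suppress=True,linewidth=150)
p=pickle.load(open("w1.pkl","rb"))
P=np.array([onz(p,c,85)[:2] for c in[(383.2,107.5),(364.4,138.3),(332.5,149.5),(300.1,138.9),(281.4,107.9)]])
# rigid fit of five marks r, 40deg apart
f=lambda v:(np.c_[v[0]+v[3]*np.cos(v[2]-np.radians(40)*(np.arange(5)-2)),v[1]+v[3]*np.sin(v[2]-np.radians(40)*(np.arange(5)-2))]-P).ravel()
r=least_squares(f,[450,231,-.165,49.5]);print("knob,yaw,r",r.x,"res",r.fun)
print("angles",np.degrees(np.arctan2(*(P-r.x[:2]).T[::-1])))
Q=lambda u,v:onz(p,(u,v),85)
a,b=Q(332.5,163.3),Q(331,288.6)
print("ends",a,b,np.linalg.norm(a-b),(a+b)/2)
for y,l,rr in((175,299.4,364.8),(183,299.8,364.6),(270,301.5,361.3),(278,301.9,361.1)):
    A,B=Q(l,y),Q(rr,y);print(A,B,np.linalg.norm(A-B),(A+B)/2)
A=[Q(l,y) for l,y in((299.4,175),(301.9,278))];B=[Q(l,y) for l,y in((364.8,175),(361.1,278))]
for X in(A,B):d=X[1]-X[0];print("yaw",np.arctan2(d[1],d[0]))
tp=Q(336,60);print("can top",onz(p,(511,195),170))
# cover approx
print("cover",onz(p,(54,211),14))
```

```text
knob,yaw,r [447.9  237.76  -0.16  49.8 ] res [-0.22 -0.02 -0.13  0.14  0.52 -0.37 -0.31 -0.01  0.13  0.26]
angles [ 70.6   30.61  -8.85 -48.89 -89.33]
ends [510.43 228.01  85.  ] [653.8  203.82  85.  ] 145.39574907655543 [582.11 215.91  85.  ]
[516.82 192.65  85.  ] [527.97 258.8   85.  ] 67.0808776498127 [522.39 225.72  85.  ]
[525.22 191.5   85.  ] [536.35 257.52  85.  ] 66.94995680387052 [530.79 224.51  85.  ]
[624.72 174.9   85.  ] [635.88 241.07  85.  ] 67.10346196108176 [630.3  207.98  85.  ]
[634.78 173.5   85.  ] [645.92 239.53  85.  ] 66.96031478358489 [640.35 206.51  85.  ]
yaw -0.16092671999464372
yaw -0.1619356916340116
can top [540.65 359.7  170.  ]
cover [ 526.89 -135.43   14.  ]
```

Call:
{"method": "play_rows", "body": {
  "motion": [
    {"offset": [-0.045,-0.241,0.02],"turn": [0,0,0],"grip": -1},
    {"offset": [-0.045,-0.241,0.02],"turn": [0,0,0],"grip": -1},
    {"offset": [-0.045,-0.241,0.02],"turn": [0,0,0],"grip": -1},
    {"offset": [-0.045,-0.241,0.02],"turn": [0,0,0],"grip": -1},
    {"offset": [-0.045,-0.241,0.02],"turn": [0,0,0],"grip": -1},
    {"offset": [-0.045,-0.241,0.02],"turn": [0,0,0],"grip": -1},
    {"offset": [-0.045,-0.241,0.02],"turn": [0,0,0],"grip": -1},
    {"offset": [0,0,0],"turn": [0,0,0],"grip": -1},
    {"offset": [0,0,0],"turn": [0,0,0],"grip": -1}
  ]
}}

```text
t: 2.82
eef_pos: [529.2, -129.0, 302.5]
ee_rot: [-0.0, 0.082, 0.997, 0.0]
ft_force: [-0.7, 0.6, -0.5]
grip_width: 87.5
gripper_force: 0.0
```

```bash
cat > cov.py <<'E'
from h import *
import sys
np.set_printoptions(precision=2,suppress=True)
s=manip.observe();p,im=snap("wrist",sys.argv[1])
print("tcp",s["eef_pos"],"yaw x",np.arctan2(*rot(s).as_matrix()[1::-1,0]),"t",s["t"])
hsv=cv2.cvtColor(im,cv2.COLOR_BGR2HSV)
m=((hsv[...,1]<40)&(hsv[...,2]>130)).astype(np.uint8)*255
m=cv2.morphologyEx(m,cv2.MORPH_OPEN,np.ones((3,3)))
for c in cv2.findContours(m,cv2.RETR_EXTERNAL,cv2.CHAIN_APPROX_NONE)[0]:
    if cv2.contourArea(c)<2000: continue
    w=np.array([onz(p,q[0],14)[:2] for q in c],np.float32)
    (cx,cy),sz,a=cv2.minAreaRect(w)
    if sz[0]<sz[1]: a+=90
    print("px",c[:,0].mean(0),"centre",cx,cy,"size",sz,"yaw",(np.radians(a)+np.pi/2)%np.pi-np.pi/2)
E
python3 cov.py w2.png
```

```text
tcp [ 529.16 -129.    302.5 ] yaw x 2.9777763611256765 t 2.825
px [172.42 214.04] centre 555.7503662109375 -314.1063232421875 size (63.61481475830078, 94.17069244384766) yaw -0.3718140397981049
px [310.73 168.35] centre 532.8319091796875 -139.05319213867188 size (138.84202575683594, 63.20399475097656) yaw 0.06645830283081633
```

View pics/w2.png

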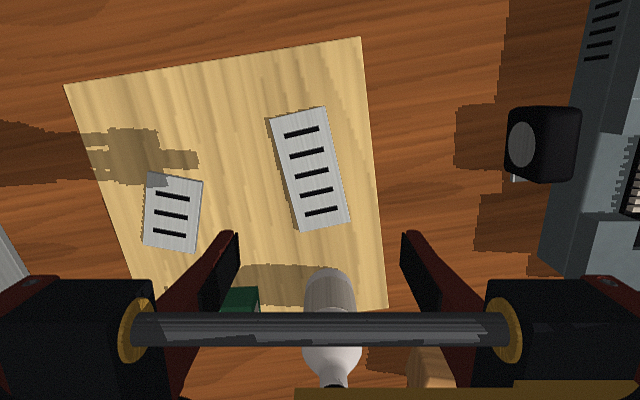

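The long cover is at wrist pixels (311,168), giving a centre of (532.8, -139.1) and a yaw of 0.066. The short one is to its left, and the bottle stands clear beyond it.

Call:
{"method": "play_rows", "body": {
  "motion": [
    {"offset": [0,0,0.1],"turn": [0,0,-0.0733],"grip": -1},
    {"offset": [0,0,0.1],"turn": [0,0,-0.0733],"grip": -1},
    {"offset": [-0.015,-0.051,0.2],"turn": [0,0,0],"grip": -1},
    {"offset": [0,0,0.2],"turn": [0,0,0],"grip": -1},
    {"offset": [0,0,0.2],"turn": [0,0,0],"grip": -1},
    {"offset": [0,0,0.15],"turn": [0,0,0],"grip": -1},
    {"offset": [0,0,0],"turn": [0,0,0],"grip": -1},
    {"offset": [0,0,0],"turn": [0,0,0],"grip": -1}
  ]
}}

```text
t: 3.88
eef_pos: [533.4, -139.9, 113.7]
ee_rot: [0.001, -0.033, 0.999, 0.0]
ft_force: [0.1, -0.7, 0.5]
grip_width: 87.8
gripper_force: 0.0
```

```bash
python3 - <<'E'
from h import *
s=manip.observe();print(s["eef_pos"],s["ft_force"],np.arctan2(*rot(s).as_matrix()[1::-1,0]),rot(s).as_matrix()[:,2])
E
python3 cov.py w3.png
```

```text
[ 533.40866797 -139.94668649  113.69878577] [ 0.09842163 -0.68713119  0.47227497] -3.075671522051202 [ 1.25584816e-03  2.31635897e-04 -9.99999185e-01]
tcp [ 533.41 -139.95  113.7 ] yaw x -3.075671522051202 t 3.875
px [320.69 275.18] centre 562.2584838867188 -137.1737060546875 size (50.97050094604492, 63.08453369140625) yaw -1.5060069521178274
px [332.85 150.54] centre 489.626708984375 -141.82078552246094 size (51.23701095581055, 62.720272064208984) yaw -1.5059130423998885
```

Call:
{"method": "play_rows", "body": {
  "motion": [
    {"offset": [0.003,0.004,0.06],"turn": [0,0,0],"grip": -1},
    {"offset": [0,0,0.05],"turn": [0,0,0],"grip": -1},
    {"offset": [0,0,0.02],"turn": [0,0,0],"grip": -1},
    {"offset": [0,0,0],"turn": [0,0,0],"grip": -1},
    {"offset": [0,0,0],"turn": [0,0,0],"grip": -1}
  ]
}}

```text
t: 4.55
eef_pos: [531.7, -140.1, 86.5]
ee_rot: [-0.0, -0.032, 0.999, 0.0]
ft_force: [-1.2, -0.4, 1.7]
grip_width: 87.7
gripper_force: 0.6
```

Call:
{"method": "play_rows", "body": {
  "motion": [
    {"offset": [0,0,0],"turn": [0,0,0],"grip": 1},
    {"offset": [0,0,0],"turn": [0,0,0],"grip": 1},
    {"offset": [0,0,0],"turn": [0,0,0],"grip": 1},
    {"offset": [0,0,0],"turn": [0,0,0],"grip": 1},
    {"offset": [0,0,0],"turn": [0,0,0],"grip": 1},
    {"offset": [0,0,0],"turn": [0,0,0],"grip": 1}
  ],
  "force": 25
}}

```text
t: 5.3
eef_pos: [531.9, -140.1, 86.6]
ee_rot: [-0.0, -0.032, 0.999, 0.0]
ft_force: [-0.2, -0.3, -0.8]
grip_width: 63.5
gripper_force: 25.0
```

Call:
{"method": "play_rows", "body": {
  "motion": [
    {"offset": [0,0,-0.05],"turn": [0,0,0],"grip": 1},
    {"offset": [0,0,-0.15],"turn": [0,0,0],"grip": 1},
    {"offset": [0,0,-0.2],"turn": [0,0,0],"grip": 1},
    {"offset": [0,0,-0.2],"turn": [0,0,0],"grip": 1},
    {"offset": [0,0,-0.15],"turn": [0,0,0.036],"grip": 1},
    {"offset": [0,0,0],"turn": [0,0,0.036],"grip": 1},
    {"offset": [0,0,0],"turn": [0,0,0.036],"grip": 1},
    {"offset": [0,0,0],"turn": [0,0,0.036],"grip": 1},
    {"offset": [0,0,0],"turn": [0,0,0],"grip": 1}
  ]
}}

```text
t: 6.42
eef_pos: [531.7, -140.1, 237.1]
ee_rot: [0.0, 0.081, 0.997, 0.0]
ft_force: [-0.1, 0.4, -0.6]
grip_width: 63.7
gripper_force: 25.0
```

Call:
{"method": "play_rows", "body": {
  "motion": [
    {"offset": [0.004,0.08,0],"turn": [0,0,0],"grip": 1},
    {"offset": [0.004,0.18,0],"turn": [0,0,0],"grip": 1},
    {"offset": [0.004,0.22,0],"turn": [0,0,0],"grip": 1},
    {"offset": [0.004,0.22,0],"turn": [0,0,0],"grip": 1},
    {"offset": [0.004,0.22,0],"turn": [0,0,0],"grip": 1},
    {"offset": [0.004,0.22,0],"turn": [0,0,0],"grip": 1},
    {"offset": [0.004,0.22,0],"turn": [0,0,0],"grip": 1},
    {"offset": [0.004,0.22,0],"turn": [0,0,0],"grip": 1},
    {"offset": [0.004,0.14,0],"turn": [0,0,0],"grip": 1},
    {"offset": [0.004,0.08,0],"turn": [0,0,0],"grip": 1},
    {"offset": [0,0,0],"turn": [0,0,0],"grip": 1},
    {"offset": [0,0,0],"turn": [0,0,0],"grip": 1}
  ]
}}

```text
t: 7.92
eef_pos: [582.0, 214.9, 236.6]
ee_rot: [-0.0, 0.082, 0.997, -0.0]
ft_force: [-0.0, 0.4, -1.0]
grip_width: 63.6
gripper_force: 25.0
```

```bash
cat > st.py <<'E'
from h import *
import sys
np.set_printoptions(precision=4,suppress=True)
s=manip.observe();r=rot(s).as_matrix();t=np.array([581.2,216.1])
d=t-s["eef_pos"][:2]
print("tcp",s["eef_pos"],"yaw err",(np.arctan2(r[1,0],r[0,0])-(np.pi-.161)+np.pi)%(2*np.pi)-np.pi,"z",r[:,2],"F",s["ft_force"],"w",s["grip_width"],"t",s["t"])
print("to go tool xy mm",r[:2,:2].T@d)
if len(sys.argv)>1: snap("wrist",sys.argv[1])
E
python3 st.py w4.png
```

```text
tcp [582.0326 214.9083 236.6353] yaw err -0.002236233171198254 z [-0.0002 -0.0009 -1.    ] F [-0.0184  0.4074 -1.0375] w 63.58292568461744 t 7.925
to go tool xy mm [1.0152 1.0405]
```

View pics/w4.png

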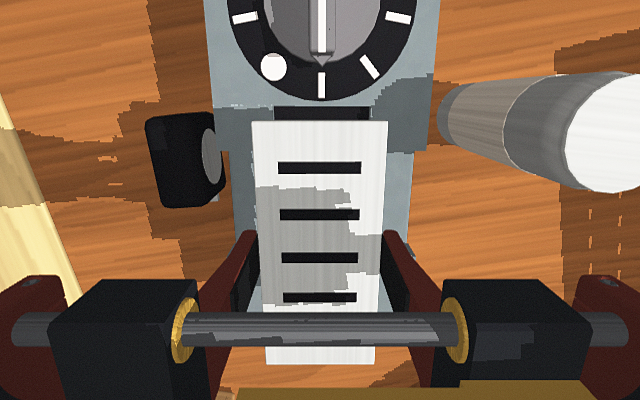

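The cover is held level over the bay. Its near edge is at row 121 (columns 252–388), and the bay's near edge shows at row 107. I'll check the cover's pose in the grip against the bay.

Run:
```python
from h import *
np.set_printoptions(precision=2,suppress=True,linewidth=170)
p=manip.camera_params("wrist");im=cv2.imread("pics/w4.png");g=cv2.cvtColor(im,cv2.COLOR_BGR2GRAY).astype(float)
def edge(a,o):i=np.argmax(np.abs(np.diff(a[:])));return o+i+.5
e=np.array([-.161]);ux=np.array([np.cos(-.161),np.sin(-.161)]);uy=np.array([-ux[1],ux[0]])
bay=np.array([582.1,216.0])
fr=lambda q:np.array([(q[:2]-bay)@ux,(q[:2]-bay)@uy])
for x in(280,300,320,340,360):
    print("cover front",x,y:=edge(g[112:130,x],112),fr(onz(p,(x,y),164)),"bay",yb:=edge(g[100:113,x],100),fr(onz(p,(x,yb),85)))
for y in(135,150,185,200,230):
    l=edge(g[y,240:275],240);r=edge(g[y,370:400],370);A,B=fr(onz(p,(l,y),164)),fr(onz(p,(r,y),164));print("sides",y,l,r,A,B,(A+B)/2)
P=[]
for b in[(240,280,5,35),(0,0,0,0)]:pass
m=(g>215).astype(np.uint8);m[105:]=0;m[:,:225]=0;m[:,415:]=0
n,l,st,c=cv2.connectedComponentsWithStats(m)
for i in range(1,n):
    if st[i,4]>30:print("mark",c[i],st[i,4],fr(onz(p,c[i],85)))
```

```text
cover front 280 120.5 [-68.3  -19.49] bay 105.5 [-72.84 -28.48]
cover front 300 120.5 [-68.27 -10.25] bay 105.5 [-72.79 -14.7 ]
cover front 320 120.5 [-68.24  -1.01] bay 100.5 [-76.04  -0.91]
cover front 340 120.5 [-68.2    8.23] bay 105.5 [-72.68  12.85]
cover front 360 120.5 [-68.17  17.46] bay 105.5 [-72.63  26.63]
sides 135 251.5 387.5 [-61.72 -33.07] [-61.49  30.53] [-61.61  -1.27]
sides 150 252.5 386.5 [-54.68 -33.05] [-54.45  30.46] [-54.57  -1.3 ]
sides 185 254.5 384.5 [-37.51 -33.15] [-37.28  30.43] [-37.39  -1.36]
sides 200 255.5 383.5 [-29.8  -33.13] [-29.58  30.35] [-29.69  -1.39]
sides 230 255.5 381.5 [-13.74 -34.1 ] [-13.51  30.18] [-13.62  -1.96]
mark [321.5  25.5] 416 [-122.51    0.21]
mark [397.72  17.02] 198 [-127.23   49.02]
mark [244.    17.32] 178 [-127.44  -49.44]
mark [273.22  67.2 ] 504 [-97.51 -32.05]
mark [369.14  66.42] 175 [-97.75  31.91]
mark [321.5  85. ] 150 [-86.12   0.14]
```

Call:
{"method": "play_rows", "body": {
  "motion": [
    {"offset": [0.0065,0.0065,0.05],"turn": [0,0,0],"grip": 1},
    {"offset": [0,0,0.1],"turn": [0,0,0],"grip": 1},
    {"offset": [0,0,0.1],"turn": [0,0,0],"grip": 1},
    {"offset": [0,0,0.05],"turn": [0,0,0],"grip": 1},
    {"offset": [0,0,0],"turn": [0,0,0],"grip": 1},
    {"offset": [0,0,0],"turn": [0,0,0],"grip": 1},
    {"offset": [0,0,0],"turn": [0,0,0],"grip": 1}
  ]
}}

```text
t: 8.85
eef_pos: [581.3, 218.1, 177.4]
ee_rot: [0.001, 0.081, 0.997, 0.0]
ft_force: [-0.3, -0.4, -0.9]
grip_width: 64.0
gripper_force: 25.0
```

```bash
python3 st.py w5.png
python3 - <<'E'
from h import *
np.set_printoptions(precision=2,suppress=True,linewidth=170)
p=manip.camera_params("wrist");s=manip.observe();zc=s["eef_pos"][2]-72.6;print(zc)
im=cv2.imread("pics/w5.png");g=cv2.GaussianBlur(cv2.cvtColor(im,cv2.COLOR_BGR2GRAY),(3,3),0).astype(int)
for x in(290,310,340):print(x,list(g[88:130:1,x]))
for y in(150,180):print(y,list(g[y,240:275]),list(g[y,365:400]))
E
```

```text
tcp [581.3288 218.0517 177.4423] yaw err -0.0008970267196595216 z [ 0.0012  0.0006 -1.    ] F [-0.2808 -0.3918 -0.9095] w 63.96440630444618 t 8.85
to go tool xy mm [-0.1875 -1.947 ]
104.75155839161269
290 [np.int64(34), np.int64(35), np.int64(35), np.int64(35), np.int64(35), np.int64(35), np.int64(34), np.int64(34), np.int64(34), np.int64(34), np.int64(34), np.int64(34), np.int64(30), np.int64(45), np.int64(99), np.int64(150), np.int64(165), np.int64(165), np.int64(163), np.int64(163), np.int64(164), np.int64(167), np.int64(158), np.int64(115), np.int64(61), np.int64(34), np.int64(30), np.int64(27), np.int64(24), np.int64(22), np.int64(22), np.int64(46), np.int64(116), np.int64(193), np.int64(231), np.int64(238), np.int64(239), np.int64(239), np.int64(238), np.int64(238), np.int64(238), np.int64(238)]
310 [np.int64(53), np.int64(52), np.int64(52), np.int64(52), np.int64(52), np.int64(52), np.int64(53), np.int64(52), np.int64(52), np.int64(54), np.int64(54), np.int64(50), np.int64(41), np.int64(33), np.int64(31), np.int64(28), np.int64(57), np.int64(124), np.int64(162), np.int64(162),
[... 2345 characters left out ...]
t64(237), np.int64(237), np.int64(238), np.int64(238), np.int64(237), np.int64(236), np.int64(235), np.int64(236), np.int64(237), np.int64(238), np.int64(238), np.int64(237)] [np.int64(240), np.int64(239), np.int64(240), np.int64(242), np.int64(241), np.int64(241), np.int64(242), np.int64(242), np.int64(241), np.int64(239), np.int64(238), np.int64(237), np.int64(235), np.int64(235), np.int64(238), np.int64(240), np.int64(240), np.int64(240), np.int64(244), np.int64(223), np.int64(174), np.int64(153), np.int64(157), np.int64(158), np.int64(157), np.int64(157), np.int64(158), np.int64(158), np.int64(157), np.int64(158), np.int64(158), np.int64(158), np.int64(157), np.int64(157), np.int64(157)]
```

```bash
cat > chk.py <<'E'
from h import *
import sys
np.set_printoptions(precision=2,suppress=True,linewidth=170)
s=manip.observe();p,im=snap("wrist",sys.argv[1]);zc=s["eef_pos"][2]-72.6
g=cv2.GaussianBlur(cv2.cvtColor(im,cv2.COLOR_BGR2GRAY),(3,3),0).astype(float)
def sub(a,o,sign):
    d=np.diff(a)*sign;i=int(np.argmax(d));w=np.clip(d[max(i-2,0):i+3],0,None);return o+.5+(w*np.arange(max(i-2,0),max(i-2,0)+len(w))).sum()/w.sum()
ux=np.array([np.cos(-.161),np.sin(-.161)]);uy=np.array([-ux[1],ux[0]]);bay=np.array([582.1,216.0])
fr=lambda q:np.array([(q[:2]-bay)@ux,(q[:2]-bay)@uy])
print("tcp",s["eef_pos"],"F",s["ft_force"],"zc",zc,"tcp in bay",fr(s["eef_pos"]))
for x in(290,310,340,355):
    yb=sub(g[104:118,x],104,-1);yc=sub(g[112:130,x],112,1)
    print(x,"bay",yb,fr(onz(p,(x,yb),85)),"cov",yc,fr(onz(p,(x,yc),zc)))
for y in(140,150,180,210):
    l=sub(g[y,240:275],240,1);r=sub(g[y,370:400],370,-1);A,B=fr(onz(p,(l,y),zc)),fr(onz(p,(r,y),zc));print("cov",y,l,r,A,B,(A+B)/2)
for y in(113,114,115,116,117):
    l=sub(g[y,240:290],240,-1);r=sub(g[y,360:400],360,1);A,B=fr(onz(p,(l,y),85)),fr(onz(p,(r,y),85));print("bay",y,l,r,A,B,(A+B)/2)
E
python3 chk.py w6.png
```

```text
tcp [581.25 218.06 177.35] F [ 0.38 -0.47 -0.55] zc 104.75155839161269 tcp in bay [-1.17  1.89]
290 bay 111.54411764705883 [-72.73 -13.31] cov 120.19124423963133 [-69.77 -11.71]
310 bay 111.70714285714286 [-72.63  -2.99] cov 120.19907407407408 [-69.74  -2.49]
340 bay 111.64074074074074 [-72.63  12.5 ] cov 120.18720379146919 [-69.72  11.35]
355 bay 111.59022556390977 [-72.64  20.25] cov 120.27184466019418 [-69.67  18.27]
cov 140 251.90425531914894 386.5402684563758 [-60.72 -29.83] [-60.59  33.34] [-60.65   1.75]
cov 150 252.6631205673759 386.3013698630137 [-56.01 -29.77] [-55.88  33.49] [-55.95   1.86]
cov 180 254.5 384.5 [-41.37 -29.77] [-41.24  33.46] [-41.31   1.85]
cov 210 255.94776119402985 382.489010989011 [-25.91 -29.96] [-25.77  33.32] [-25.84   1.68]
bay 113 252.51754385964912 380.6803278688525 [-72.04 -32.7 ] [-71.91  33.54] [-71.98   0.42]
bay 114 252.39344262295083 380.6875 [-71.54 -32.8 ] [-71.41  33.57] [-71.47   0.39]
bay 115 252.15 380.16990291262135 [-71.03 -32.95] [-70.91  33.33] [-70.97   0.19]
bay 116 250.68867924528303 380.0980392156863 [-70.53 -33.74] [-70.4   33.32] [-70.47  -0.21]
bay 117 252.99122807017545 380.08415841584156 [-70.02 -32.58] [-69.9   33.34] [-69.96   0.38]
```

Call:
{"method": "play_rows", "body": {
  "motion": [
    {"offset": [0,-0.007,0.02],"turn": [0,0,0],"grip": 1},
    {"offset": [0,0,0.02],"turn": [0,0,0],"grip": 1},
    {"offset": [0,0,0],"turn": [0,0,0],"grip": 1},
    {"offset": [0,0,0],"turn": [0,0,0],"grip": 1},
    {"offset": [0,0,0],"turn": [0,0,0],"grip": 1}
  ]
}}

```text
t: 9.57
eef_pos: [580.8, 216.6, 168.7]
ee_rot: [0.0, 0.081, 0.997, 0.0]
ft_force: [-0.2, 0.5, -1.4]
grip_width: 63.7
gripper_force: 25.0
```

```bash
python3 chk.py w7.png
```

```text
tcp [580.81 216.62 168.74] F [-0.19  0.51 -1.35] zc 96.13665261097589 tcp in bay [-1.37  0.4 ]
290 bay 112.8840579710145 [-72.78 -14.16] cov 120.21296296296296 [-70.04 -13.28]
310 bay 112.95454545454545 [-72.73  -4.33] cov 120.18981481481481 [-70.03  -4.05]
340 bay 113.05555555555556 [-72.66  10.41] cov 120.20142180094787 [-70.     9.79]
355 bay 113.02898550724638 [-72.65  17.79] cov 120.22350230414746 [-69.98  16.71]
cov 140 251.93661971830986 386.5469798657718 [-61.   -31.39] [-60.88  31.78] [-60.94   0.19]
cov 150 252.6818181818182 386.2857142857143 [-56.29 -31.33] [-56.17  31.93] [-56.23   0.3 ]
cov 180 254.49290780141843 384.5 [-41.65 -31.34] [-41.53  31.9 ] [-41.59   0.28]
cov 210 256.0223880597015 382.4782608695652 [-26.19 -31.49] [-26.07  31.75] [-26.13   0.13]
bay 113 252.58620689655172 385.31481481481484 [-72.76 -32.54] [-72.64  32.68] [-72.7    0.07]
bay 114 252.6346153846154 386.0652173913044 [-72.28 -32.55] [-72.16  33.08] [-72.22   0.27]
bay 115 252.47457627118644 386.71875 [-71.81 -32.66] [-71.68  33.43] [-71.74   0.39]
bay 116 252.1 386.7295081967213 [-71.33 -32.87] [-71.2   33.46] [-71.26   0.3 ]
bay 117 250.9375 386.758064516129 [-70.85 -33.47] [-70.72  33.5 ] [-70.78   0.02]
```

Aligned to within half a millimetre, so I'll lower it in gently.

Call:
{"method": "play_rows", "body": {
  "motion": [
    {"offset": [-0.001,0,0.012],"turn": [0,0,0],"grip": 1},
    {"offset": [0,0,0.012],"turn": [0,0,0],"grip": 1},
    {"offset": [0,0,0.012],"turn": [0,0,0],"grip": 1},
    {"offset": [0,0,0.012],"turn": [0,0,0],"grip": 1},
    {"offset": [0,0,0.005],"turn": [0,0,0],"grip": 1},
    {"offset": [0,0,0],"turn": [0,0,0],"grip": 1},
    {"offset": [0,0,0],"turn": [0,0,0],"grip": 1}
  ]
}}

```text
t: 10.5
eef_pos: [581.0, 216.5, 158.1]
ee_rot: [0.0, 0.081, 0.997, 0.0]
ft_force: [-0.1, 0.3, -0.8]
grip_width: 63.6
gripper_force: 25.0
```

```bash
python3 chk.py w8.png
```

```text
tcp [580.98 216.52 158.12] F [-0.13  0.29 -0.82] zc 85.5211331737379 tcp in bay [-1.19  0.33]
290 bay 113.61940298507463 [-72.78 -13.27] cov 120.2175925925926 [-69.85 -13.31]
310 bay 113.578125 [-72.78  -4.06] cov 120.22195121951219 [-69.83  -4.08]
340 bay 113.85074626865672 [-72.63   9.75] cov 120.24396135265701 [-69.79   9.76]
355 bay 113.87857142857143 [-72.61  16.65] cov 120.22769953051643 [-69.79  16.68]
cov 140 251.83507853403142 386.44179894179894 [-60.81 -31.47] [-60.69  31.71] [-60.75   0.12]
cov 150 252.5463917525773 386.1847826086956 [-56.1  -31.42] [-55.98  31.85] [-56.04   0.21]
cov 180 254.5142857142857 384.5 [-41.46 -31.36] [-41.34  31.87] [-41.4    0.26]
cov 210 256.0 382.4887640449438 [-25.99 -31.53] [-25.87  31.73] [-25.93   0.1 ]
bay 113 244.6346153846154 390.9 [-73.1  -34.13] [-72.97  33.15] [-73.03  -0.49]
bay 114 248.54615384615386 391.1363636363636 [-72.65 -32.36] [-72.52  33.29] [-72.58   0.47]
bay 115 248.58602150537635 391.92622950819674 [-72.2  -32.37] [-72.07  33.68] [-72.14   0.66]
bay 116 248.61340206185568 391.94776119402985 [-71.75 -32.38] [-71.62  33.72] [-71.69   0.67]
bay 117 248.7164948453608 391.4390243902439 [-71.3  -32.37] [-71.18  33.51] [-71.24   0.57]
```

Call:
{"method": "play_rows", "body": {
  "motion": [
    {"offset": [0,0,0.006],"turn": [0,0,0],"grip": 1},
    {"offset": [0,0,0],"turn": [0,0,0],"grip": 1},
    {"offset": [0,0,0],"turn": [0,0,0],"grip": 1}
  ]
}}

```text
t: 10.92
eef_pos: [581.1, 216.6, 157.6]
ee_rot: [0.0, 0.081, 0.997, 0.0]
ft_force: [-1.9, -0.3, 6.2]
grip_width: 63.9
gripper_force: 25.0
```

Call:
{"method": "play_rows", "body": {
  "motion": [
    {"offset": [0,0,0.006],"turn": [0,0,0],"grip": 1},
    {"offset": [0,0,0],"turn": [0,0,0],"grip": 1},
    {"offset": [0,0,0],"turn": [0,0,0],"grip": 1}
  ]
}}

```text
t: 11.3
eef_pos: [581.1, 216.5, 157.6]
ee_rot: [0.0, 0.081, 0.997, 0.0]
ft_force: [-6.0, -2.4, 15.3]
grip_width: 63.8
gripper_force: 25.0
```

It's in contact at the predicted height (157.6) and holding 15 N. I'll ease off, open and rise.

Call:
{"method": "play_rows", "body": {
  "motion": [
    {"offset": [0,0,-0.008],"turn": [0,0,0],"grip": 1},
    {"offset": [0,0,0],"turn": [0,0,0],"grip": -1},
    {"offset": [0,0,0],"turn": [0,0,0],"grip": -1},
    {"offset": [0,0,0],"turn": [0,0,0],"grip": -1},
    {"offset": [0,0,0],"turn": [0,0,0],"grip": -1},
    {"offset": [0,0,0],"turn": [0,0,0],"grip": -1}
  ]
}}

```text
t: 12.05
eef_pos: [580.9, 216.5, 157.2]
ee_rot: [-0.0, 0.081, 0.997, -0.0]
ft_force: [0.7, 0.5, 0.5]
grip_width: 87.8
gripper_force: 0.0
```

Call:
{"method": "play_rows", "body": {
  "motion": [
    {"offset": [0,0,-0.05],"turn": [0,0,0],"grip": -1},
    {"offset": [0,0,-0.15],"turn": [0,0,0],"grip": -1},
    {"offset": [0,0,-0.25],"turn": [0,0,0],"grip": -1},
    {"offset": [0.1,0,-0.25],"turn": [0,0,0],"grip": -1},
    {"offset": [0.2,0,-0.1],"turn": [0,0,0],"grip": -1},
    {"offset": [0,0,0],"turn": [0,0,0],"grip": -1},
    {"offset": [0,0,0],"turn": [0,0,0],"grip": -1}
  ]
}}

```text
t: 12.92
eef_pos: [522.0, 226.0, 317.6]
ee_rot: [0.0, 0.081, 0.997, 0.0]
ft_force: [1.0, -0.8, 0.5]
grip_width: 87.7
gripper_force: 0.0
```

```bash
python3 st.py w9.png
```

```text
tcp [521.9712 226.0078 317.6056] yaw err -0.0007823510082891616 z [ 0.0008  0.0003 -1.    ] F [ 1.0272 -0.7867  0.4942] w 87.68276444353184 t 12.925
to go tool xy mm [-60.0513  -0.2381]
```

View pics/w9.png

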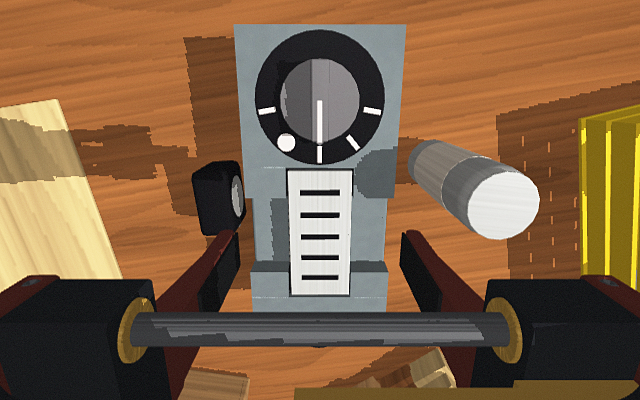

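The cover lies evenly in the bay, at pixels (289–352, 169–296). The pointer is still on the third mark. Now I'll grip the knob's bar.

Call:
{"method": "play_rows", "body": {
  "motion": [
    {"offset": [0.125,0,0],"turn": [0,0,0],"grip": -1},
    {"offset": [0.125,0,0.1],"turn": [0,0,0],"grip": -1},
    {"offset": [0.125,0,0.15],"turn": [0,0,0],"grip": -1},
    {"offset": [0,0,0.2],"turn": [0,0,0],"grip": -1},
    {"offset": [0,0,0.1],"turn": [0,0,0],"grip": -1},
    {"offset": [0,0,0],"turn": [0,0,0],"grip": -1},
    {"offset": [0,0,0],"turn": [0,0,0],"grip": -1}
  ]
}}

```text
t: 13.85
eef_pos: [448.4, 238.1, 207.5]
ee_rot: [0.0, 0.081, 0.997, -0.0]
ft_force: [-0.1, -0.2, 0.4]
grip_width: 88.0
gripper_force: 0.0
```

```bash
sed -i 's/581.2,216.1/447.9,237.9/' st.py; python3 st.py w10.png; python3 -c "
from h import *;print(manip.observe()['qpos'])"
```

```text
tcp [448.4348 238.1407 207.5141] yaw err -0.0015946709611349696 z [ 0.0002 -0.0002 -1.    ] F [-0.1158 -0.2215  0.4138] w 88.04729445096271 t 13.85
to go tool xy mm [ 0.4887 -0.3241]
[-0.7227317   0.32234141  0.16965296  1.99109715 -0.07218865  0.83279449
  0.8952168 ]
```

Call:
{"method": "play_rows", "body": {
  "motion": [
    {"offset": [0.002,-0.002,0.08],"turn": [0,0,0],"grip": -1},
    {"offset": [0,0,0.05],"turn": [0,0,0],"grip": -1},
    {"offset": [0,0,0.015],"turn": [0,0,0],"grip": -1},
    {"offset": [0,0,0],"turn": [0,0,0],"grip": 0},
    {"offset": [0,0,0],"turn": [0,0,0],"grip": 1},
    {"offset": [0,0,0],"turn": [0,0,0],"grip": 1},
    {"offset": [0,0,0],"turn": [0,0,0],"grip": 1},
    {"offset": [0,0,0],"turn": [0,0,0],"grip": 1},
    {"offset": [0,0,0],"turn": [0,0,0],"grip": 1},
    {"offset": [0,0,0],"turn": [0,0,0],"grip": 1}
  ],
  "force": 30
}}

```text
t: 15.15
eef_pos: [447.2, 238.0, 178.3]
ee_rot: [0.0, 0.081, 0.997, 0.0]
ft_force: [0.2, -1.2, 0.1]
grip_width: 21.3
gripper_force: 0.0
```

Call:
{"method": "play_rows", "body": {
  "motion": [
    {"offset": [0,0,0],"turn": [0,0,0],"grip": 1},
    {"offset": [0,0,0],"turn": [0,0,0],"grip": 1},
    {"offset": [0,0,0],"turn": [0,0,0],"grip": 1}
  ]
}}

```text
t: 15.52
eef_pos: [447.3, 238.2, 178.3]
ee_rot: [0.0, 0.081, 0.997, 0.0]
ft_force: [-0.1, 1.7, -0.8]
grip_width: 14.7
gripper_force: 30.0
```

Call:
{"method": "play_rows", "body": {
  "motion": [
    {"offset": [0,0,0],"turn": [0,0,0.05],"grip": 1},
    {"offset": [0,0,0],"turn": [0,0,0.065],"grip": 1},
    {"offset": [0,0,0],"turn": [0,0,0.065],"grip": 1},
    {"offset": [0,0,0],"turn": [0,0,0.065],"grip": 1},
    {"offset": [0,0,0],"turn": [0,0,0.065],"grip": 1},
    {"offset": [0,0,0],"turn": [0,0,0.065],"grip": 1},
    {"offset": [0,0,0],"turn": [0,0,0.05],"grip": 1},
    {"offset": [0,0,0],"turn": [0,0,0.02],"grip": 1},
    {"offset": [0,0,0],"turn": [0,0,0],"grip": 1},
    {"offset": [0,0,0],"turn": [0,0,0],"grip": 1}
  ]
}}

```text
t: 16.77
eef_pos: [447.4, 238.5, 178.3]
ee_rot: [0.0, 0.417, 0.909, 0.001]
ft_force: [2.8, 6.0, -4.5]
grip_width: 15.0
gripper_force: 30.0
```

```bash
python3 st.py
```

```text
tcp [447.4309 238.5104 178.3071] yaw err -0.6983452051788608 z [ 0.0007  0.0008 -1.    ] F [ 2.7655  6.044  -4.4513] w 14.999413359497826 t 16.775
to go tool xy mm [-0.7686 -0.0432]
```

Turned 40°. I'll release, rise well clear and verify.

Call:
{"method": "play_rows", "body": {
  "motion": [
    {"offset": [0,0,0],"turn": [0,0,0],"grip": -1},
    {"offset": [0,0,0],"turn": [0,0,0],"grip": -1},
    {"offset": [0,0,0],"turn": [0,0,0],"grip": -1},
    {"offset": [0,0,0],"turn": [0,0,0],"grip": -1},
    {"offset": [0,0,0],"turn": [0,0,0],"grip": -1},
    {"offset": [0,0,-0.1],"turn": [0,0,0],"grip": -1},
    {"offset": [0,0,-0.2],"turn": [0,0,0],"grip": -1},
    {"offset": [0,0,-0.25],"turn": [0,0,-0.1],"grip": -1},
    {"offset": [0,0,-0.15],"turn": [0,0,-0.1],"grip": -1},
    {"offset": [-0.25,0,0],"turn": [0,0,-0.1],"grip": -1},
    {"offset": [-0.15,0,0],"turn": [0,0,-0.1],"grip": -1},
    {"offset": [0,0,0],"turn": [0,0,0],"grip": -1}
  ]
}}

```text
t: 18.27
eef_pos: [519.1, 198.9, 318.1]
ee_rot: [0.0, 0.117, 0.993, -0.0]
ft_force: [0.1, -0.4, 0.3]
grip_width: 87.5
gripper_force: 0.0
```

```bash
python3 st.py w11.png
```

```text
tcp [519.1273 198.9308 318.078 ] yaw err -0.07407373876272993 z [ 0.0005 -0.0008 -1.    ] F [ 0.057  -0.3632  0.3369] w 87.49483216663806 t 18.275
to go tool xy mm [78.3448 21.3075]
```

View pics/w11.png

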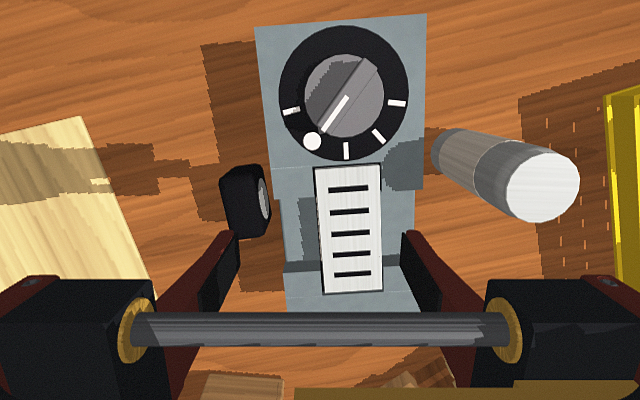

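The pointer now runs from (348,97) toward the round mark at (313,141). The cover lies flush in the bay, the can is upright, and the gripper is clear.

```bash
python3 -c "
from rig import manip
print(manip.sign_off())"
```

```text
the job is handed in; nothing more can be done
None
```

The job is handed in (result not shown): the long cover is seated in the filter bay, the selector points at the round mark, the spray can was still upright in the last picture, and the arm kept clear of the glue bottle and short cover.

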